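Open the tab-locked cap of the water filter

ROBOT

A 7-joint arm with a two-finger parallel gripper is mounted at the origin on a cart in front of the work surface, level with it; the furniture and walls round the work are solid. World frame = base frame: x ahead of the robot, y to its left, z up, the work surface at z = 0. Lengths are in mm, angles in rad, forces in N, time in s.
With the tool pointing down it reaches from about 400 to 900 mm from the base axis. Payload 5.6 kg.
Tool frame: the origin (TCP) lies at the very end of the fingers, on their centre line; the grasp point (between the pads) lies 19 mm behind it; y points along the fingers, x is the direction in which the jaws open and shut, and the axes are right-handed (so a half turn about y gives the same grasp; the last joint's range is limited). The gripper opens to 92 mm and grips with 3 to 60 N. Pads are 20 mm wide; open, the fingers measure 128 mm over their backs; the gripper's body (75 mm by 189 mm) begins 69 mm behind the grasp point.
Start: joints at [-1.386, 0.468, -0.012, 1.603, 0.006, 1.071, -0.056], TCP at [146.834, 633.205, 214.592] pointing down, gripper open.
Joint ranges: [-2.53, 2.53], [-0.31, 2.02], [-1.57, 1.55], [0.28, 2.44], [-1.29, 4.43], [0.15, 1.84], [-2.92, 2.92]. Speed limits (rad/s): [2.57, 2.57, 3.14, 3.14, 3.14, 3.14, 3.14].

INTERFACE

Orientations are given as a rotation vector (axis times angle).
In Python, from plant import manip, imaging gives the robot as it stands.
- The arm moves only by the tool play_rows, never from a script. Its argument "deltas" is a list of rows, each a list of 7 numbers: the opening, from -1 (shut) to 1 (fully open), then the shift along the tool's x, y, z in cm, then the turn, a rotation vector about the tool's x, y, z in degrees. A call has 1 to 12 rows; each row is the pose to reach, as a shift and turn from the pose measured when the call began, along the tool's axes at that moment; what a row does not reach only later rows make up. A row lasts 1/10 s, in which the tool goes at most 50 mm and 8.59 degrees, less where a joint would pass 70% of its speed; a pose out of reach is approached as far as the arm can. A call with a gripper value outside its range is refused whole. The fingers move at their own pace and stop on an object; "grip_force" is the grip in N (left out, the last holds). Time passes only in rows, so rows that repeat a pose let the fingers close. It gives the time, the measured TCP pose, the force and the opening at its end, in the units of the state.
- manip.get_state(): the state, without advancing time (a new reading comes with each control period).
- imaging.capture(name): name is "scene" or "top" or "wrist"; returns a dict with "frame" (400x640x3 uint8, red, green, blue), "vfov" (degrees; the focal length in pixels is half the picture's height over the tangent of half this angle, whatever the lens; pixels are square), "cx", "cy" (the principal point, pixels), "position" and "orientation" of the camera in the world. Camera axes: x right, y down, z forward; pixel columns grow to the right and rows downward; lengths in mm; the calibration is good to about 2 mm. A picture is of the moment at which its call begins. There is no depth.
- manip.finish_job(): hands the job in, once; it reports no verdict.
The state is a dict: "t": time; "joints": joint angles; "dq": joint speeds; "joint_torque": joint torques, N m; "ee_pos": TCP position; "tcp_rot": TCP orientation; "contact_force": force on the tool from outside, world axes, zero at the start; "moment": the same for the moment, N m; "grip_width": finger opening in mm.
Only numpy, scipy, OpenCV 4.12 (cv2) and the standard library are available. Lean on these libraries where they do the work, as an engineer would, in place of code of your own. Each camera call takes 0.05 s, during which the arm holds its last target. There are 200 camera calls.

TASK

Open the water filter for a cartridge change: pinch the two upright tabs on its cap together, and with them held in, turn the cap anticlockwise (seen from above) until you feel its stop, without forcing it, then lift the cap straight off. Set it down gently, right way up, on the free worktop beside the filter, and let go; do not disturb the honey jar, the fish tin or the mug.

Things in the scene. Friction and masses are not known exactly. Their poses are not given: they have to be found in the camera images.
- housing: round white plastic filter pot, fixed, 134 mm across, rim top 113 mm high, foot 152 mm across; two ports at the back reach 94 mm from the axis. Origin: on its axis at the worktop, z up; its y runs through the two rim notches (21 mm wide; rim inner radius 58 mm). Hidden inside is a bayonet flange with two gaps and two stops at an unknown angle that differs from filter to filter.
- cap: grey cap, loose, 150 to 270 g. Origin: on its axis at its underside, z up, y from tab b to tab a; at the start locked, axes parallel to the housing's, underside 80 mm above the worktop. Plug 72 mm across with a flat underside (stands upright on it); disc 112 mm across, 20 to 26 mm above the underside; tabs' tops 70 mm. It is clear of the rim when lifted 40 mm.
- cap_mid (a point): on the cap's axis, 35 mm above its underside; axes as the cap's. Pinch the tabs from above about 56 mm above the underside (21 mm above this point), fingers closing along the cap's y, fingertips above the sliding bolts (32 mm above the underside). Under the disc two lugs (radius 44 mm) catch below the flange: locked, the cap can rise only 2.5 mm; it has 1.5 mm play sideways.
- lugs: the two lugs under the cap's disc, part of the cap, hidden at the start; origin on the cap's axis 7.5 mm above its underside, lugs 38 mm to its +x and -x. With both tabs in, the cap turns freely anticlockwise 0.6 to 1.35 rad (unknown which) to stops with stiff buffers (3 N per mm each); only within 0.07 rad of first touch can it be lifted. The lugs break if both together push on stops or flange with over 24 N (1.0 N m).
- tab_a (a joint): how far tab a is pressed in towards the cap's axis, m: 0 out, 0.006 fully in; 0.005 frees its tooth from the rim notch. An upright plate on the cap's +y side, 26 mm wide (cap's x), 6 mm thick, outer face 30 mm from the axis when out (60 mm over both tabs), 24 mm when in (48 mm). Spring: 4 N out, 12 N fully in; it springs out when let go, and the cap cannot turn with it out.
- tab_b (a joint): the same for tab b, on the -y side of the cap.
- honey_jar_mid (a point): bystander: small honey jar with a red lid, 58x62x86 mm, loose; point at its centre, half-way up
- fish_tin_mid (a point): bystander: flat round tin 86 mm across and 40 mm high, loose; point at its centre, half-way up
- mug_a_mid (a point): bystander: white patterned mug 82x112x94 mm, loose; point at its centre, half-way up

How it is judged (in metres and radians):
On the way, in this order (a step that is already met when the one before it is completed fails the run):
1. with both tabs pinched in, the cap has been turned by more than 0.5 rad while still seated in the housing (value of joint each of tab_a, tab_b above 0.004 m and angle between the x axis of cap and the x axis of housing, either way round above 0.5 rad and z of cap_mid in the frame of housing below 0.119 m and horizontal distance between cap_mid and housing below 0.004 m), for 0.1 s.
2. the cap has been lifted straight out, upright, above the housing (z of cap_mid in the frame of housing above 0.15 m and horizontal distance between cap_mid and housing below 0.03 m and angle between cap_mid's own z axis and vertical below 0.2 rad), for 0.05 s.
At the end, for the whole second after the job is handed in: the cap stands at rest, right way up (within 0.08 rad) with its underside on the worktop (centre 31 to 39 mm high), clear of the filter and within 350 mm of its axis (height (world z) of cap_mid between 0.031 and 0.039 m and angle between cap_mid's own z axis and vertical below 0.08 rad and linear speed of cap below 0.02 m/s and horizontal distance between cap_mid and housing below 0.35 m and contact force between cap and housing below 0.1 N); the robot touches nothing.
It fails at once if the lugs of the cap push on the stops or the flange of the filter housing with more than 24 N (the stop was forced, or the cap pulled while locked) (contact force between lugs and housing above 24 N).
It fails at once if the honey jar is moved by more than 15 mm (distance of honey_jar_mid from where it was at the start of the episode above 0.015 m).
It fails at once if the flat fish tin is moved by more than 15 mm (distance of fish_tin_mid from where it was at the start of the episode above 0.015 m).
It fails at once if the mug is moved by more than 15 mm (distance of mug_a_mid from where it was at the start of the episode above 0.015 m).
It fails at once if the cap is dropped: it moves faster than 0.4 m/s with its underside less than 20 mm above the worktop (height (world z) of cap_mid below 0.055 m and linear speed of cap above 0.4 m/s).
It also fails if it takes over 70 s, if anything falls off the work surface, if the arm or the gripper's body presses on something with over 40 N, if the wrist force passes 120 N, or if a joint passes its speed limit or range.

## Working session

There is one attempt and no reset: what is moved stays moved. The work goes in short steps, Python scripts to look and compute and a tool call to move; the robot and the scene stay as the last step left them, time stands still between calls to the robot, and variables do not carry over. Pictures are saved under pics/ and viewed, about 8 in all and at most 12, crops included, and the job is handed in when it is done.

Besides the shell and the picture viewer there is one more tool, called after "Emit:" as a command line: name --pt "numbers of a row" for each row, then --argument value for the rest. play_rows: Moves the arm, as the interface text tells. Its arguments: {"type":"object","properties":{"deltas":{"type":"array","items":{"type":"array","items":{"type":"number"}}},"grip_force":{"type":"number"}},"required":["deltas"]}

```bash
mkdir -p pics; cat > h.py <<'E'
import numpy as np,cv2
from scipy.spatial.transform import Rotation as R
from plant import manip,imaging
def cap(n,save=None):
    c=imaging.capture(n)
    if save: cv2.imwrite('pics/'+save,c['frame'][:,:,::-1])
    return c
def Rc(c):
    o=np.array(c['orientation'],float)
    return o if o.shape==(3,3) else R.from_rotvec(o).as_matrix()
def ray(c,u,v):
    f=200/np.tan(np.radians(c['vfov'])/2)
    d=Rc(c)@np.array([(u-c['cx'])/f,(v-c['cy'])/f,1]); return np.array(c['position'],float),d
def onz(c,u,v,z):
    p,d=ray(c,u,v); return p+d*(z-p[2])/d[2]
def proj(c,P):
    f=200/np.tan(np.radians(c['vfov'])/2)
    q=Rc(c).T@(np.array(P,float)-np.array(c['position'],float)); return f*q[0]/q[2]+c['cx'],f*q[1]/q[2]+c['cy']
E
python3 - <<'E'
from h import *
for n in('scene','top'):
    c=cap(n,n+'.png'); print(n,c['position'],c['orientation'],c['vfov'],c['cx'],c['cy'])
print(manip.get_state())
a=cv2.imread('pics/scene.png');b=cv2.imread('pics/top.png');cv2.imwrite('pics/both.png',cv2.resize(np.vstack([a,b]),(480,600)))
E
```

```text
scene [-344.0374303  -905.6138778   878.65909265] [-2.00287882  0.83977036 -0.4399406 ] 47.35999141678159 319.26044849216237 203.278979840085
top [ 174.32727525  -41.29875222 1522.6582664 ] [-2.16539572  2.04024788 -0.21734882] 49.891019440142585 314.5536485431208 200.92168131203422
{'t': 0.1, 'joints': array([-1.38600001,  0.46828304, -0.01157945,  1.60352032,  0.0060198 ,
        1.07141006, -0.05631969]), 'dq': array([-0.00120249, -0.00323345, -0.00087801, -0.00336839,  0.00049323,
        0.00147842, -0.00033098]), 'joint_torque': array([ 1.23429003e-03, -5.21644700e+01, -1.23476505e-02, -2.44361562e+01,
       -5.67861786e-02,  1.41119302e-02,  4.36752032e-05]), 'ee_pos': array([146.75774948, 632.67858497, 213.74418647]), 'tcp_rot': array([-1.30954186, -1.03890158,  1.04082159]), 'contact_force': array([0.28462878, 0.15539148, 0.61866299]), 'moment': array([ 0.06497076,  0.04659853, -0.001327  ]), 'grip_width': 92.04453785061649}
```

View pics/top.png

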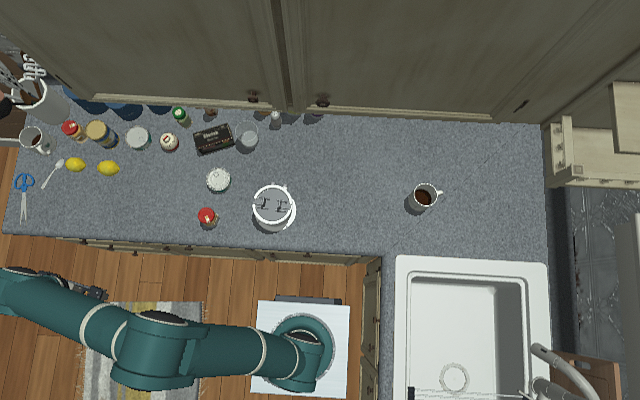

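View pics/scene.png

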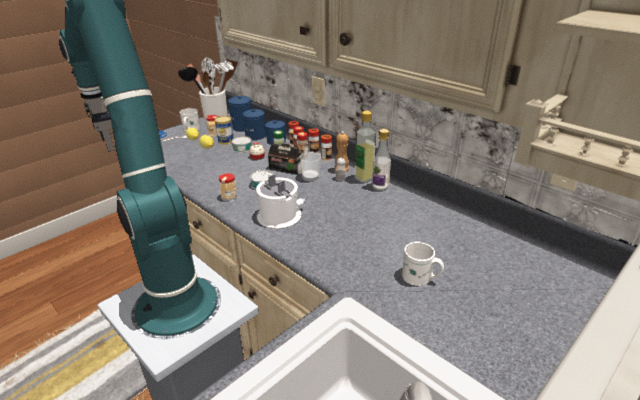

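The top view shows the filter at about (273,207), with the jar (207,217), the tin (218,180) and the mug (423,197). There is free worktop to the right, at about (340,190).

```bash
python3 - <<'E'
from h import *
c=cap('top');im=c['frame'][:,:,::-1]
cv2.imwrite('pics/z.png',cv2.resize(im[175:240,190:310],(800,433),interpolation=cv2.INTER_CUBIC))
for n,u,v,z in[('hous rim',273,205,113),('jar',207,217,86),('tin',218,180,40),('mug',423,197,94),('free',340,190,0),('edgeL',340,255,0),('edge',250,250,0)]:print(n,onz(c,u,v,z).round())
s=manip.get_state();print(R.from_rotvec(s['tcp_rot']).as_matrix().round(3))
E
```

```text
hous rim [460. 119. 113.]
jar [410. 343.  86.]
tin [554. 331.  40.]
mug [ 521. -386.   94.]
free [ 553. -107.    0.]
edgeL [ 317. -118.    0.]
edge [315. 200.   0.]
[[ 0.226 -0.    -0.974]
 [ 0.974 -0.001  0.226]
 [-0.001 -1.    -0.   ]]
```

View pics/z.png

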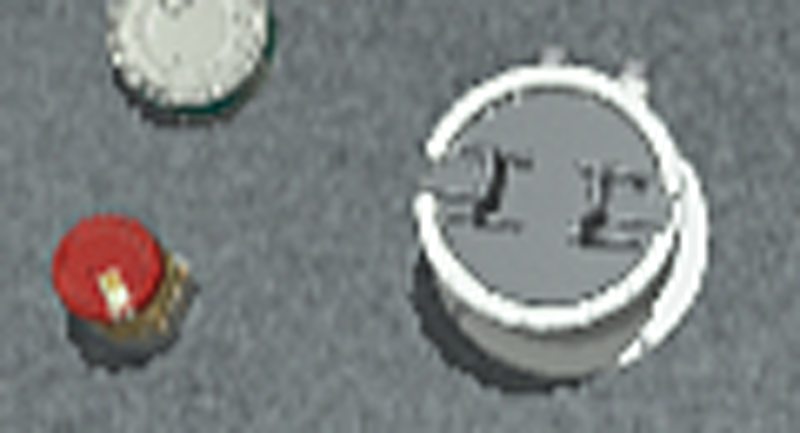

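Emit:
play_rows --pt "1 -4 -4 -4 0 0 0" --pt "1 -8 -8.5 -8 0 0 0" --pt "1 -43 -8.5 -42.1 0 0 0" --pt "1 -43 -8.5 -42.1 0 0 0" --pt "1 -43 -8.5 -42.1 0 0 0" --pt "1 -43 -8.5 -42.1 0 0 0" --pt "1 -43 -8.5 -42.1 0 0 0" --pt "1 -43 -8.5 -42.1 0 0 0" --pt "1 -43 -8.5 -42.1 0 0 0" --pt "1 -43 -8.5 -42.1 0 0 0" --pt "1 -43 -8.5 -42.1 0 0 0" --pt "1 -43 -8.5 -42.1 0 0 0" --grip_force 50

```text
t: 1.35
ee_pos: [448.9, 135.8, 298.7]
tcp_rot: [-1.309, -1.04, 1.04]
contact_force: [1.3, 0.6, 0.6]
grip_width: 92.3
```

```bash
python3 - <<'E'
from h import *
c=cap('wrist','w1.png'); print(c['position'],R.from_matrix(Rc(c)).as_matrix().round(3).tolist(),c['vfov'],c['cx'],c['cy'])
s=manip.get_state();print(s['ee_pos'],proj(c,[460,119,113]))
E
```

```text
[370.06354652 155.01114734 469.27181234] [[0.227, 0.933, 0.28], [0.974, -0.217, -0.065], [0.001, 0.288, -0.958]] 63.661315739275246 320.9772198837791 198.03182214722827
[453.03495336 127.72641146 299.41290977] (np.float64(307.96076649911373), np.float64(188.58594799509092))
```

View pics/w1.png

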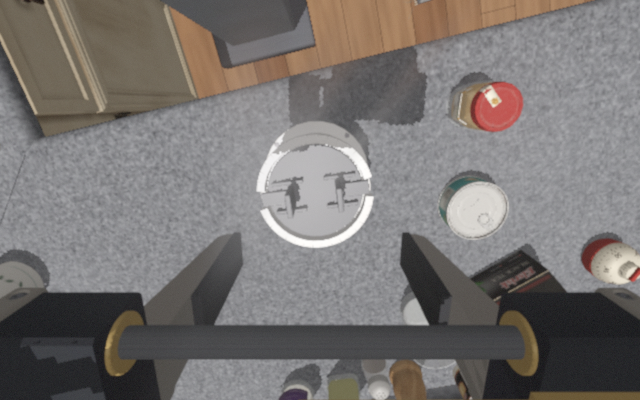

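The wrist view shows the filter centred near (315,192), rim notches left at about (262,200) and right at (370,187), and the tabs at (292,192) and (340,190).

```bash
python3 - <<'E'
from h import *
im=cv2.imread('pics/w1.png')
cv2.imwrite('pics/z2.png',cv2.resize(im[115:255,250:385],None,fx=4.2,fy=4.2,interpolation=cv2.INTER_CUBIC))
E
```

```text
(no output)
```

View pics/z2.png

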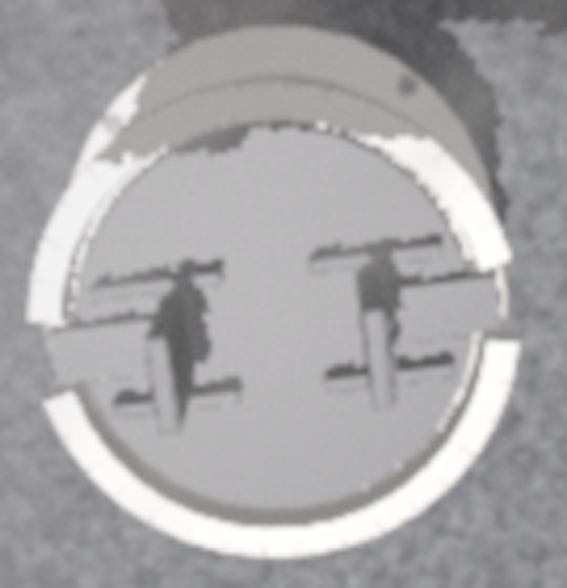

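```bash
python3 - <<'E'
from h import *
im=cv2.imread('pics/w1.png')
from plant import imaging
c=cap('wrist','w2.png'); s=manip.get_state(); print(s['ee_pos'],c['position'])
# w1 pose
c1=dict(c); c1['position']=np.array([370.06354652,155.01114734,469.27181234])
f=lambda u,v,z:onz(c1,250+(u+.5)/4.2-.5,115+(v+.5)/4.2-.5,z)[:2]
pts=np.array([f(*p,113) for p in[(28,322),(45,400),(512,262),(522,340)]]);print(pts.round(1))
L=pts[:2].mean(0);Rr=pts[2:].mean(0);d=L-Rr;print('ctr',(L+Rr)/2,'ang of y axis',np.degrees(np.arctan2(*(-d)[::-1])),np.linalg.norm(d))
m=cv2.inRange(im,(225,225,225),(255,255,255));
out=np.array([f(*p,113) for p in[(28,322),(45,400),(512,262),(522,340),(275,558),(130,500),(430,497)]])
A=np.c_[2*out,np.ones(len(out))];x=np.linalg.lstsq(A,(out**2).sum(1),rcond=None)[0];print('circ',x[:2],np.sqrt(x[2]+x[0]**2+x[1]**2))
t=np.array([f(*p,150) for p in[(170,430),(383,408),(170,335),(383,310)]]);print('tabs',t.round(1),np.degrees(np.arctan2(*(t[1]-t[0])[::-1])))
E
```

```text
[451.15764977 131.3633239  299.01017305] [373.80902287 148.3984453  469.68155835]
[[450.   58.3]
 [472.7  56.3]
 [464.8 190.2]
 [487.  188.6]]
ctr [468.63821833 123.33316559] ang of y axis 83.70740514339121 132.90653730217306
circ [467.94477929 123.49149457] 67.18966391218707
tabs [[477.1  94.7]
 [484.1 148. ]
 [453.1 101.3]
 [459.3 153.6]] 82.56793397794283
```

Emit:
play_rows --pt "1 0 0 0 0 0 0" --pt "1 0 0 0 0 0 0" --pt "1 0 0 0 0 0 0" --pt "1 0 0 0 0 0 0"

```text
t: 1.85
ee_pos: [450.6, 132.5, 298.9]
tcp_rot: [-1.315, -1.033, 1.034]
contact_force: [-0.0, 0.2, 0.5]
grip_width: 92.0
```

```bash
cat >> h.py <<'E'
def go(P,yaw):
    "P target TCP, yaw (deg) of tool x in the world -> tool-frame shift cm, turn deg"
    s=manip.get_state();M=R.from_rotvec(s['tcp_rot']).as_matrix();p=np.array(s['ee_pos'])
    a=np.radians(yaw);T=np.array([[np.cos(a),0,np.sin(a)],[np.sin(a),0,-np.cos(a)],[0,-1,0]])
    print('t',s['t'],'at',p.round(1),'yaw',np.degrees(np.arctan2(M[1,0],M[0,0])).round(2),'w',s['grip_width'],'F',np.round(s['contact_force'],1),'M',np.round(s['moment'],2),'q7',s['joints'][6].round(2))
    print('shift',(M.T@(np.array(P)-p)/10).round(2),'turn',np.degrees(R.from_matrix(M.T@T).as_rotvec()).round(2))
E
python3 -c "
from h import *
go([468.3,123.4,200],83.7)"
```

```text
t 1.85 at [450.6 132.5 298.9] yaw 76.45 w 92.04437667112369 F [-0.   0.2  0.5] M [-0.03 -0.01  0.02] q7 1.0Traceback (most recent call last):
  File "<string>", line 3, in <module>
    go([468.3,123.4,200],83.7)
    ~~^^^^^^^^^^^^^^^^^^^^^^^^
  File "h.py", line 24, in go
    print('shift',(M.T@(np.array(P)-p)/10).round(2),'turn',np.degrees(R.from_matrix(M.T@T).as_rotvec()).round(2))
                                                                      ~~~~~~~~~~~~~^^^^^^^
  File "scipy/spatial/transform/_rotation.pyx", line 1143, in scipy.spatial.transform._rotation.Rotation.from_matrix
ValueError: Non-positive determinant (left-handed or null coordinate frame) in rotation matrix 0: [[ 0.9920041   0.00213975  0.12618753]
 [-0.00240186  0.99999526  0.001925  ]
 [ 0.12618282  0.00221269 -0.99200454]].
```

```bash
sed -i 's/T=np.array.*/T=np.array([[np.cos(a),0,-np.sin(a)],[np.sin(a),0,np.cos(a)],[0,-1,0]])/' h.py
python3 -c "
from h import *
go([468.3,123.4,190],83.7)"
```

```text
t 1.85 at [450.6 132.5 298.9] yaw 76.45 w 92.04437667112369 F [-0.   0.2  0.5] M [-0.03 -0.01  0.02] q7 1.0
shift [-0.45 10.89 -1.91] turn [ 0.12 -7.25 -0.13]
```

Emit:
play_rows --pt "1 -0.45 3 -1.9 0 -7.25 0" --pt "1 -0.45 7 -1.9 0.1 -7.25 -0.1" --pt "1 -0.45 10 -1.9 0.1 -7.25 -0.1" --pt "1 -0.45 10.9 -1.9 0.1 -7.25 -0.1" --pt "1 -0.45 10.9 -1.9 0.1 -7.25 -0.1" --pt "1 -0.45 10.9 -1.9 0.1 -7.25 -0.1" --pt "1 -0.45 10.9 -1.9 0.1 -7.25 -0.1"

```text
t: 2.55
ee_pos: [469.3, 124.0, 191.5]
tcp_rot: [-1.26, -1.131, 1.126]
contact_force: [-0.3, 0.9, 0.6]
grip_width: 91.9
```

```bash
python3 -c "
from h import *
go([468.3,123.4,117],83.7)
c=cap('wrist','w3.png')
for P in [(468.3,123.4,113)]+[(468.3+r*np.cos(a),123.4+r*np.sin(a),150) for a in [np.radians(83.7)] for r in (30,-30)]: print(proj(c,P))
im=cv2.imread('pics/w3.png')
cv2.imwrite('pics/z3.png',im[60:400,120:520])
"
```

```text
t 2.55 at [469.3 124.  191.5] yaw 83.72 w 91.88706039468428 F [-0.3  0.9  0.6] M [0.01 0.05 0.05] q7 1.24
shift [-0.08  7.45  0.11] turn [0.16 0.02 0.06]
(np.float64(318.7175916632629), np.float64(203.9678515113793))
(np.float64(361.2064521290928), np.float64(220.13431589541906))
(np.float64(275.7431400794755), np.float64(220.258127811112))
```

View pics/z3.png

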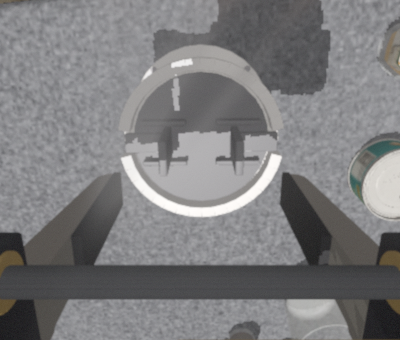

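The tabs sit at crop (165,150) and (239,150). They look 2–3 px right of where I predicted, so I'm refitting from this closer view.

```bash
python3 -c "
from h import *
im=cv2.imread('pics/w3.png')
cv2.imwrite('pics/z4.png',cv2.resize(im[150:290,230:410],None,fx=4.2,fy=4.2,interpolation=cv2.INTER_CUBIC))
"
```

```text
(no output)
```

View pics/z4.png

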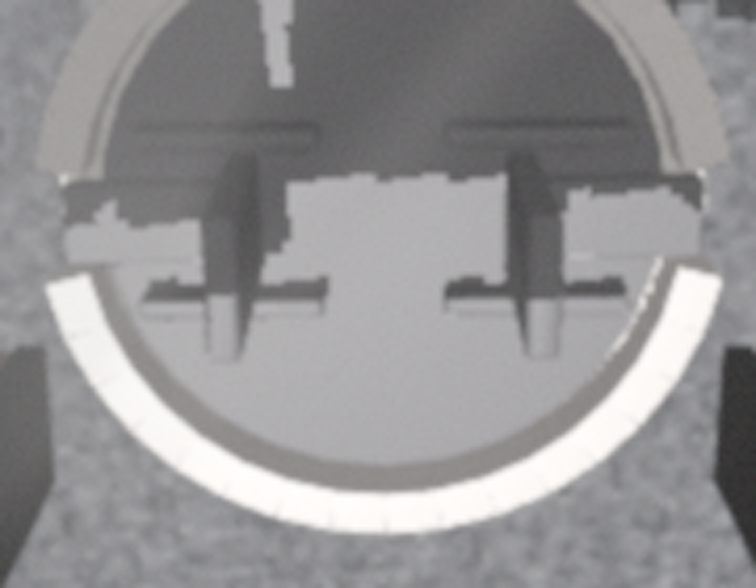

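```bash
python3 -c "
from h import *
c=cap('wrist'); s=manip.get_state();print(s['ee_pos'],proj(c,s['ee_pos']))
f=lambda u,v,z:onz(c,230+(u+.5)/4.2-.5,150+(v+.5)/4.2-.5,z)[:2]
P=np.array([f(*p,113) for p in[(40,170),(46,285),(727,165),(722,278)]]);print(P.round(1),P.mean(0))
d=P[2:].mean(0)-P[:2].mean(0);print('yaw',np.degrees(np.arctan2(d[1],d[0])),np.linalg.norm(d))
T=np.array([f(*p,150) for p in[(205,357),(560,355),(203,212),(563,208)]]);print(T.round(1),T.mean(0));d=T[1]-T[0];print(np.degrees(np.arctan2(d[1],d[0])),np.linalg.norm(d),np.linalg.norm(T[2]-T[0]))
"
```

```text
[468.99384953 123.84104804 191.237473  ] (np.float64(319.1872604302162), np.float64(246.78603842569927))
[[449.5  61.3]
 [472.6  58.2]
 [463.  191.6]
 [485.9 189.8]] [467.73379651 125.21155339]
yaw 84.14527721775063 131.59894406876484
[[475.8  93.8]
 [482.2 153.6]
 [450.4  97.3]
 [456.2 156. ]] [466.15963636 125.13491128]
83.94797786111107 60.13374701440336 25.720980601961934
```

```bash
python3 -c "
from h import *
go([467.5,124.4,117.5],84)"
```

```text
t 2.65 at [469.  123.8 191.2] yaw 83.72 w 92.11590819234489 F [-0.4 -0.4 -0.1] M [0.03 0.05 0.03] q7 1.24
shift [0.03 7.37 0.17] turn [ 0.14 -0.28  0.05]
```

Emit:
play_rows --pt "1 0.03 2 0.17 0.1 -0.3 0" --pt "1 0.03 4 0.17 0.1 -0.3 0" --pt "1 0.03 5.5 0.17 0.1 -0.3 0" --pt "1 0.03 6.5 0.17 0.1 -0.3 0" --pt "1 0.03 7.37 0.17 0.1 -0.3 0" --pt "1 0.03 7.37 0.17 0.1 -0.3 0" --pt "1 0.03 7.37 0.17 0.1 -0.3 0" --pt "1 0.03 7.37 0.17 0.1 -0.3 0" --pt "1 0.03 7.37 0.17 0.1 -0.3 0"

```text
t: 3.55
ee_pos: [467.9, 124.5, 118.1]
tcp_rot: [-1.257, -1.134, 1.13]
contact_force: [0.0, 0.7, 0.0]
grip_width: 92.0
```

```bash
python3 -c "
from h import *
go([467.5,124.4,117.5],84)"
```

```text
t 3.55 at [467.9 124.5 118.1] yaw 84.02 w 92.02407912141946 F [0.  0.7 0. ] M [ 0.03 -0.04  0.01] q7 1.31
shift [-0.02  0.06  0.04] turn [0.09 0.02 0.09]
```

Emit:
play_rows --pt "-1 0 0 0 0 0 0" --pt "-1 0 0 0 0 0 0" --pt "-1 0 0 0 0 0 0" --pt "-1 0 0 0 0 0 0" --pt "-1 0 0 0 0 0 0" --pt "-1 0 0 0 0 0 0" --pt "-1 0 0 0 0 0 0" --pt "-1 0 0 0 0 0 0" --grip_force 35

```text
t: 4.35
ee_pos: [468.0, 124.4, 118.6]
tcp_rot: [-1.257, -1.134, 1.13]
contact_force: [-2.4, -0.9, 7.5]
grip_width: 45.6
```

```bash
python3 -c "
from h import *
go([467.5,124.4,117.5],84)"
```

```text
t 4.35 at [468.  124.4 118.6] yaw 84.01 w 45.57977141244998 F [-2.4 -0.9  7.5] M [-0.16  0.47  0.06] q7 1.31
shift [-0.01  0.11  0.05] turn [0.09 0.01 0.1 ]
```

Emit:
play_rows --pt "-1 0 0 0 0 -3 0" --pt "-1 0 0 0 0 -7 0" --pt "-1 0 0 0 0 -11 0" --pt "-1 0 0 0 0 -15 0" --pt "-1 0 0 0 0 -19 0" --pt "-1 0 0 0 0 -23 0" --pt "-1 0 0 0 0 -27 0" --pt "-1 0 0 0 0 -30 0" --pt "-1 0 0 0 0 -32 0" --pt "-1 0 0 0 0 -32 0" --pt "-1 0 0 0 0 -32 0"

```text
t: 5.45
ee_pos: [468.1, 124.5, 118.7]
tcp_rot: [-0.96, -1.537, 1.533]
contact_force: [0.8, -0.3, 1.4]
grip_width: 45.3
```

```bash
python3 -c "
from h import *
go([467.5,124.4,118.1],84)"
```

```text
t 5.45 at [468.1 124.5 118.7] yaw 115.98 w 45.346005876380175 F [ 0.8 -0.3  1.4] M [ 0.07 -0.02  0.11] q7 1.81
shift [0.02 0.06 0.06] turn [ 0.13 31.98  0.08]
```

Emit:
play_rows --pt "-1 0 0 0 0 -1.5 0" --pt "-1 0 0 0 0 -3 0" --pt "-1 0 0 0 0 -3.5 0" --pt "-1 0 0 0 0 -3.5 0"

```text
t: 5.85
ee_pos: [468.2, 124.5, 118.7]
tcp_rot: [-0.921, -1.58, 1.575]
contact_force: [0.8, 0.8, 0.6]
grip_width: 45.7
```

```bash
cat >m.py <<'E'
from h import *
go([467.8,124.4,118.1],84)
E
python3 m.py
```

```text
t 5.85 at [468.2 124.5 118.7] yaw 119.48 w 45.6527765572561 F [0.8 0.8 0.6] M [ 0.17  0.06 -0.08] q7 1.86
shift [0.01 0.06 0.04] turn [ 0.14 35.48  0.08]
```

Emit:
play_rows --pt "-1 0 0 0 0 -1.5 0" --pt "-1 0 0 0 0 -3 0" --pt "-1 0 0 0 0 -3.5 0" --pt "-1 0 0 0 0 -3.5 0"

```text
t: 6.25
ee_pos: [468.1, 124.5, 118.7]
tcp_rot: [-0.88, -1.622, 1.617]
contact_force: [0.2, -0.8, 1.0]
grip_width: 45.7
```

```bash
python3 m.py
```

```text
t 6.25 at [468.1 124.5 118.7] yaw 123.01 w 45.72409367430033 F [ 0.2 -0.8  1. ] M [ 0.09  0.07 -0.05] q7 1.92
shift [0.01 0.06 0.04] turn [ 0.14 39.01  0.08]
```

Emit:
play_rows --pt "-1 0 0 0 0 -1.5 0" --pt "-1 0 0 0 0 -3 0" --pt "-1 0 0 0 0 -3.5 0" --pt "-1 0 0 0 0 -3.5 0"

```text
t: 6.65
ee_pos: [468.1, 124.5, 118.7]
tcp_rot: [-0.838, -1.664, 1.659]
contact_force: [1.0, 0.3, 1.7]
grip_width: 45.4
```

```bash
python3 m.py
```

```text
t 6.65 at [468.1 124.5 118.7] yaw 126.52 w 45.414999816243686 F [1.  0.3 1.7] M [ 0.14  0.13 -0.02] q7 1.97
shift [0.01 0.06 0.04] turn [ 0.14 42.52  0.08]
```

Emit:
play_rows --pt "-1 0 0 0 0 -1.5 0" --pt "-1 0 0 0 0 -3 0" --pt "-1 0 0 0 0 -3.5 0" --pt "-1 0 0 0 0 -3.5 0"

```text
t: 7.05
ee_pos: [468.2, 124.5, 118.7]
tcp_rot: [-0.794, -1.705, 1.7]
contact_force: [-0.1, -0.5, 1.2]
grip_width: 45.6
```

```bash
python3 m.py
```

```text
t 7.05 at [468.2 124.5 118.7] yaw 130.04 w 45.6351008299011 F [-0.1 -0.5  1.2] M [ 0.13  0.11 -0.11] q7 2.03
shift [0.01 0.06 0.04] turn [ 0.15 46.04  0.08]
```

Emit:
play_rows --pt "-1 0 0 0 0 -1.5 0" --pt "-1 0 0 0 0 -3 0" --pt "-1 0 0 0 0 -3.5 0" --pt "-1 0 0 0 0 -3.5 0"

```text
t: 7.45
ee_pos: [468.1, 124.5, 118.7]
tcp_rot: [-0.749, -1.746, 1.741]
contact_force: [-0.0, 1.2, 1.3]
grip_width: 45.7
```

```bash
python3 m.py
```

```text
t 7.45 at [468.1 124.5 118.7] yaw 133.56 w 45.7300986977776 F [-0.   1.2  1.3] M [ 0.2   0.07 -0.08] q7 2.08
shift [0.01 0.06 0.03] turn [ 0.15 49.56  0.07]
```

Emit:
play_rows --pt "-1 0 0 0 0 -1.5 0" --pt "-1 0 0 0 0 -3 0" --pt "-1 0 0 0 0 -3.5 0" --pt "-1 0 0 0 0 -3.5 0"

```text
t: 7.85
ee_pos: [468.2, 124.5, 118.7]
tcp_rot: [-0.702, -1.787, 1.782]
contact_force: [-0.0, -0.6, 1.6]
grip_width: 45.2
```

```bash
python3 m.py
```

```text
t 7.85 at [468.2 124.5 118.7] yaw 137.08 w 45.19767284189829 F [-0.  -0.6  1.6] M [0.19 0.16 0.01] q7 2.14
shift [0.02 0.06 0.04] turn [ 0.15 53.08  0.07]
```

Emit:
play_rows --pt "-1 0 0 0 0 -1.5 0" --pt "-1 0 0 0 0 -3 0" --pt "-1 0 0 0 0 -3.5 0" --pt "-1 0 0 0 0 -3.5 0"

```text
t: 8.25
ee_pos: [468.1, 124.6, 118.7]
tcp_rot: [-0.654, -1.827, 1.821]
contact_force: [-0.6, 1.3, 0.9]
grip_width: 45.6
```

```bash
python3 m.py
```

```text
t 8.25 at [468.1 124.6 118.7] yaw 140.61 w 45.63833749109219 F [-0.6  1.3  0.9] M [ 0.24  0.04 -0.05] q7 2.19
shift [0.01 0.06 0.04] turn [ 0.16 56.61  0.08]
```

Emit:
play_rows --pt "-1 0 0 0 0 -1.5 0" --pt "-1 0 0 0 0 -3 0" --pt "-1 0 0 0 0 -3.5 0" --pt "-1 0 0 0 0 -3.5 0"

```text
t: 8.65
ee_pos: [468.2, 124.8, 118.7]
tcp_rot: [-0.604, -1.866, 1.86]
contact_force: [0.4, 1.7, 0.7]
grip_width: 45.8
```

```bash
python3 m.py
```

```text
t 8.65 at [468.2 124.8 118.7] yaw 144.13 w 45.77278743239186 F [0.4 1.7 0.7] M [ 0.39  0.09 -0.01] q7 2.25
shift [0.01 0.06 0.06] turn [ 0.17 60.13  0.08]
```

Emit:
play_rows --pt "-1 0 0 0 0 -1 0" --pt "-1 0 0 0 0 -2 0" --pt "-1 0 0 0 0 -2.0 0"

```text
t: 8.95
ee_pos: [468.2, 124.9, 118.7]
tcp_rot: [-0.575, -1.889, 1.883]
contact_force: [0.5, 0.3, 0.1]
grip_width: 45.5
```

```bash
python3 m.py
```

```text
t 8.95 at [468.2 124.9 118.7] yaw 146.18 w 45.536390085391055 F [0.5 0.3 0.1] M [ 0.42  0.13 -0.06] q7 2.28
shift [0.   0.06 0.07] turn [ 0.18 62.18  0.09]
```

Emit:
play_rows --pt "-1 0 0 0 0 -1 0" --pt "-1 0 0 0 0 -2 0" --pt "-1 0 0 0 0 -2.5 0" --pt "-1 0 0 0 0 -2.5 0"

```text
t: 9.35
ee_pos: [468.2, 125.0, 118.7]
tcp_rot: [-0.537, -1.916, 1.91]
contact_force: [0.6, 1.1, 0.5]
grip_width: 45.3
```

```bash
python3 m.py
```

```text
t 9.35 at [468.2 125.  118.7] yaw 148.7 w 45.33998055696155 F [0.6 1.1 0.5] M [ 0.45  0.14 -0.04] q7 2.32
shift [0.   0.06 0.07] turn [ 0.18 64.7   0.09]
```

Emit:
play_rows --pt "-1 0 0 0 0 -1 0" --pt "-1 0 0 0 0 -2 0" --pt "-1 0 0 0 0 -3 0" --pt "-1 0 0 0 0 -3 0"

```text
t: 9.75
ee_pos: [468.1, 124.9, 118.7]
tcp_rot: [-0.491, -1.949, 1.943]
contact_force: [0.0, 0.3, 0.9]
grip_width: 45.9
```

```bash
python3 m.py
```

```text
t 9.75 at [468.1 124.9 118.7] yaw 151.74 w 45.87691419207985 F [0.  0.3 0.9] M [ 0.38  0.15 -0.03] q7 2.37
shift [0.   0.06 0.06] turn [ 0.18 67.74  0.09]
```

Emit:
play_rows --pt "-1 0 0 0 0 -1 0" --pt "-1 0 0 0 0 -2 0" --pt "-1 0 0 0 0 -3 0" --pt "-1 0 0 0 0 -3 0"

```text
t: 10.15
ee_pos: [468.1, 124.9, 118.7]
tcp_rot: [-0.444, -1.981, 1.975]
contact_force: [-0.7, 2.0, 0.5]
grip_width: 45.5
```

```bash
python3 m.py
```

```text
t 10.15 at [468.1 124.9 118.7] yaw 154.78 w 45.51556587061794 F [-0.7  2.   0.5] M [ 0.44  0.21 -0.07] q7 2.42
shift [0.01 0.06 0.06] turn [ 0.18 70.78  0.08]
```

Emit:
play_rows --pt "-1 0 0 0 0 -1 0" --pt "-1 0 0 0 0 -2 0" --pt "-1 0 0 0 0 -3 0" --pt "-1 0 0 0 0 -3 0"

```text
t: 10.55
ee_pos: [468.1, 125.0, 118.7]
tcp_rot: [-0.395, -2.013, 2.007]
contact_force: [-0.0, 2.2, 0.5]
grip_width: 45.8
```

```bash
python3 m.py
```

```text
t 10.55 at [468.1 125.  118.7] yaw 157.83 w 45.751470829046795 F [-0.   2.2  0.5] M [ 0.44  0.24 -0.01] q7 2.47
shift [0.   0.06 0.06] turn [ 0.18 73.83  0.08]
```

Emit:
play_rows --pt "-1 0 0 0 0 -1 0" --pt "-1 0 0 0 0 -2 0" --pt "-1 0 0 0 0 -2.5 0" --pt "-1 0 0 0 0 -2.5 0"

```text
t: 10.95
ee_pos: [467.8, 124.9, 118.7]
tcp_rot: [-0.354, -2.038, 2.032]
contact_force: [-1.6, 1.3, 2.1]
grip_width: 45.4
```

```bash
python3 m.py; python3 -c "
from h import *
cap('wrist','w5.png')"
```

```text
t 10.95 at [467.8 124.9 118.7] yaw 160.33 w 45.41678830993948 F [-1.6  1.3  2.1] M [ 0.35  0.49 -0.14] q7 2.51
shift [-0.02  0.06  0.04] turn [ 0.15 76.33  0.09]
```

View pics/w5.png

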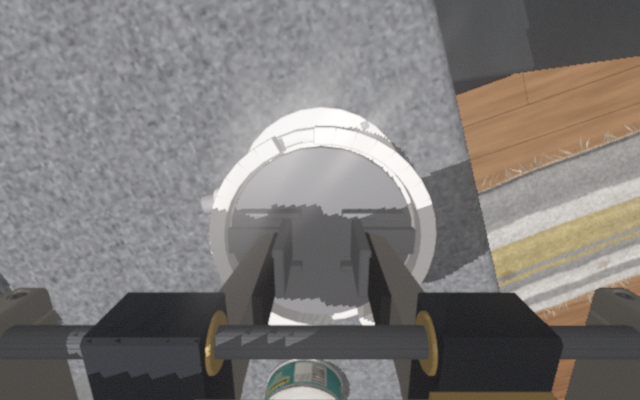

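The cap has turned with the gripper: the tab slots lie along the jaws and the notches are now at top and bottom. A first hint of load shows, so I'm using smaller steps.

Emit:
play_rows --pt "-1 0 0 0 0 -0.8 0" --pt "-1 0 0 0 0 -1.5 0" --pt "-1 0 0 0 0 -1.5 0" --pt "-1 0 0 0 0 -1.5 0"

```text
t: 11.4
ee_pos: [467.6, 124.8, 118.7]
tcp_rot: [-0.329, -2.053, 2.047]
contact_force: [-2.4, 0.3, 3.3]
grip_width: 45.7
```

```bash
python3 m.py
```

```text
t 11.4 at [467.6 124.8 118.7] yaw 161.81 w 45.67193421533591 F [-2.4  0.3  3.3] M [ 0.41  0.76 -0.29] q7 2.53
shift [-0.03  0.06  0.03] turn [ 0.13 77.81  0.1 ]
```

Emit:
play_rows --pt "-1 0 0 0 0 0.8 0" --pt "-1 0 0 0 0 1.5 0" --pt "-1 0 0 0 0 1.5 0" --pt "-1 0 -0.1 0 0 1.5 0" --pt "-1 0 -0.2 0 0 1.5 0" --pt "-1 0 -0.3 0 0 1.5 0" --pt "-1 0 -0.3 0 0 1.5 0"

```text
t: 12.1
ee_pos: [467.3, 124.4, 121.4]
tcp_rot: [-0.353, -2.036, 2.032]
contact_force: [-1.7, 0.3, -2.1]
grip_width: 46.0
```

```bash
python3 m.py
```

```text
t 12.1 at [467.3 124.4 121.4] yaw 160.29 w 45.964973604547644 F [-1.7  0.3 -2.1] M [ 0.15  0.4  -0.03] q7 2.5
shift [-0.05  0.33 -0.02] turn [7.000e-02 7.629e+01 1.000e-01]
```

Emit:
play_rows --pt "-1 0 -0.1 0 0 0 0" --pt "-1 0 -0.2 0 0 0 0" --pt "-1 0 -0.3 0 0 0 0" --pt "-1 0 -0.3 0 0 0 0"

```text
t: 12.5
ee_pos: [467.2, 124.4, 124.5]
tcp_rot: [-0.353, -2.036, 2.032]
contact_force: [-1.5, -0.1, -2.1]
grip_width: 45.6
```

```bash
python3 m.py
```

```text
t 12.5 at [467.2 124.4 124.5] yaw 160.29 w 45.58650190987078 F [-1.5 -0.1 -2.1] M [ 0.12  0.4  -0.08] q7 2.5
shift [-0.05  0.64 -0.02] turn [6.000e-02 7.629e+01 1.000e-01]
```

Emit:
play_rows --pt "-1 0 -0.4 0 0 0 0" --pt "-1 0 -0.9 0 0 0 0" --pt "-1 0 -1.5 0 0 0 0" --pt "-1 0 -2.2 0 0 0 0" --pt "-1 0 -3 0 0 0 0" --pt "-1 0 -4 0 0 0 0" --pt "-1 0 -5 0 0 0 0" --pt "-1 0 -6 0 0 0 0" --pt "-1 0 -7 0 0 0 0" --pt "-1 0 -7 0 0 0 0" --pt "-1 0 -7 0 0 0 0"

```text
t: 13.6
ee_pos: [467.3, 124.3, 194.8]
tcp_rot: [-0.353, -2.037, 2.032]
contact_force: [0.3, -0.9, -2.5]
grip_width: 46.0
```

```bash
python3 m.py; python3 -c "
from h import *
go([530,-80,195],160.3)
go([530,-80,39],160.3)
cap('scene','s2.png');im=cv2.imread('pics/s2.png');cv2.imwrite('pics/s2c.png',cv2.resize(im[100:300,160:480],(800,500)))"
```

```text
t 13.6 at [467.3 124.3 194.8] yaw 160.29 w 45.96137317757026 F [ 0.3 -0.9 -2.5] M [0.05 0.09 0.02] q7 2.49
shift [-0.05  7.67 -0.02] turn [ 0.09 76.29  0.1 ]
t 13.6 at [467.3 124.3 194.8] yaw 160.29 w 45.96137317757026 F [ 0.3 -0.9 -2.5] M [0.05 0.09 0.02] q7 2.49
shift [-12.79  -0.07  17.11] turn [ 0.12 -0.01  0.02]
t 13.6 at [467.3 124.3 194.8] yaw 160.29 w 45.96137317757026 F [ 0.3 -0.9 -2.5] M [0.05 0.09 0.02] q7 2.49
shift [-12.8   15.53  17.15] turn [ 0.12 -0.01  0.02]
```

View pics/s2c.png

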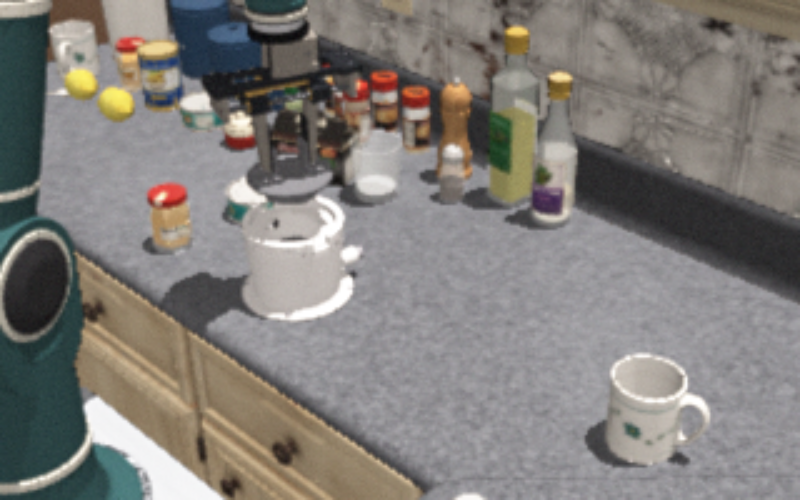

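The cap hangs level, clear above the open housing at crop (290,175). I'm carrying it to the free area around (520,-85) and turning back 45° to keep joint 7 in range.

Emit:
play_rows --pt "-1 -0.6 -0.3 0.8 0 4 0" --pt "-1 -1.9 -0.5 2.5 0 9 0" --pt "-1 -3.4 -0.5 4.5 0 14 0" --pt "-1 -4.9 -0.5 6.5 0 19 0" --pt "-1 -6.4 -0.5 8.5 0 24 0" --pt "-1 -7.9 -0.5 10.5 0 29 0" --pt "-1 -9.4 -0.5 12.5 0 34 0" --pt "-1 -10.9 -0.5 14.5 0 39 0" --pt "-1 -12 -0.5 16.2 0 43 0" --pt "-1 -12.8 -0.5 17.1 0 45 0" --pt "-1 -12.8 -0.5 17.1 0 45 0" --pt "-1 -12.8 -0.5 17.1 0 45 0"

```text
t: 14.85
ee_pos: [529.7, -79.1, 198.7]
tcp_rot: [-0.964, -1.528, 1.525]
contact_force: [0.3, 0.6, -2.2]
grip_width: 45.3
```

```bash
python3 -c "
from h import *
go([530,-80,45],115.3)"
```

```text
t 14.85 at [529.7 -79.1 198.7] yaw 115.35 w 45.29783012463389 F [ 0.3  0.6 -2.2] M [ 0.05  0.02 -0.02] q7 2.21
shift [-0.13 15.37  0.02] turn [0.01 0.05 0.16]
```

Emit:
play_rows --pt "-1 0 1 0 0 0 0.1" --pt "-1 0 3 0 0 0 0.1" --pt "-1 0 5 0 0 0 0.1" --pt "-1 0 7 0 0 0 0.1" --pt "-1 0 9 0 0 0 0.1" --pt "-1 0 11 0 0 0 0.1" --pt "-1 0 12.5 0 0 0 0.1" --pt "-1 0 13.7 0 0 0 0.1" --pt "-1 0 14.6 0 0 0 0.1" --pt "-1 0 15.2 0 0 0 0.1" --pt "-1 0 15.2 0 0 0 0.1" --pt "-1 0 15.2 0 0 0 0.1"

```text
t: 16.05
ee_pos: [529.9, -78.8, 47.0]
tcp_rot: [-0.966, -1.528, 1.526]
contact_force: [-0.6, 0.6, -1.4]
grip_width: 45.8
```

Emit:
play_rows --pt "-1 0 0.1 0 0 0 0" --pt "-1 0 0.2 0 0 0 0" --pt "-1 0 0.3 0 0 0 0" --pt "-1 0 0.4 0 0 0 0" --pt "-1 0 0.4 0 0 0 0"

```text
t: 16.55
ee_pos: [529.8, -78.7, 43.0]
tcp_rot: [-0.966, -1.528, 1.526]
contact_force: [0.2, 1.0, -2.7]
grip_width: 45.6
```

```bash
python3 -c "
from h import *
go([530,-80,39],115.3)
cap('scene','s3.png');im=cv2.imread('pics/s3.png');cv2.imwrite('pics/s3c.png',cv2.resize(im[120:320,220:540],(800,500)))"
```

```text
t 16.55 at [529.8 -78.7  43. ] yaw 115.36 w 45.62352204016817 F [ 0.2  1.  -2.7] M [0.04 0.06 0.  ] q7 2.3
shift [-0.12  0.4   0.04] turn [0.04 0.06 0.05]
```

View pics/s3c.png

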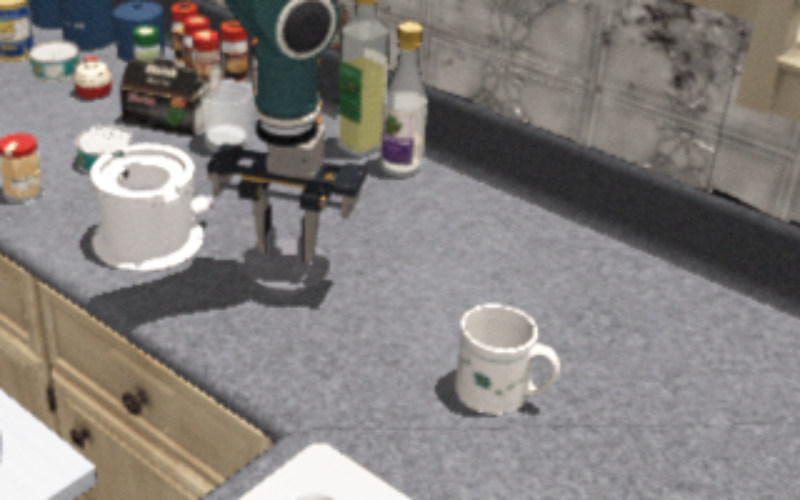

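The cap is just above the worktop at crop (287,275), well clear of everything. I'll lower it in small steps until the force reading changes.

Emit:
play_rows --pt "-1 0 0.1 0 0 0 0" --pt "-1 0 0.2 0 0 0 0" --pt "-1 0 0.3 0 0 0 0" --pt "-1 0 0.35 0 0 0 0" --pt "-1 0 0.35 0 0 0 0"

```text
t: 17.1
ee_pos: [529.8, -78.8, 39.4]
tcp_rot: [-0.966, -1.528, 1.526]
contact_force: [-0.1, -0.2, -2.4]
grip_width: 45.5
```

Emit:
play_rows --pt "-1 0 0.05 0 0 0 0" --pt "-1 0 0.1 0 0 0 0" --pt "-1 0 0.1 0 0 0 0"

```text
t: 17.4
ee_pos: [529.9, -78.8, 38.7]
tcp_rot: [-0.966, -1.528, 1.526]
contact_force: [-1.0, 0.3, 2.4]
grip_width: 45.6
```

Emit:
play_rows --pt "0.2 0 0 0 0 0 0" --pt "0.5 0 0 0 0 0 0" --pt "1 0 0 0 0 0 0" --pt "1 0 0 0 0 0 0" --pt "1 0 0 0 0 0 0" --pt "1 0 0 0 0 0 0" --pt "1 0 0 0 0 0 0"

```text
t: 18.1
ee_pos: [529.9, -78.8, 38.8]
tcp_rot: [-0.966, -1.528, 1.526]
contact_force: [-0.4, 0.5, -0.2]
grip_width: 91.7
```

Emit:
play_rows --pt "1 0 -1 0 0 0 0" --pt "1 0 -3 0 0 0 0" --pt "1 0 -6 0 0 0 0" --pt "1 0 -9 0 0 0 0" --pt "1 0 -12 0 0 0 0" --pt "1 0 -14 0 0 0 0" --pt "1 0 -14 0 0 0 0" --pt "1 0 -14 0 0 0 0"

```text
t: 18.9
ee_pos: [529.8, -78.9, 179.1]
tcp_rot: [-0.967, -1.529, 1.526]
contact_force: [-0.2, -0.1, 0.2]
grip_width: 91.7
```

```bash
python3 -c "
from h import *
go([530,-80,39],115.3)
cap('scene','s4.png');im=cv2.imread('pics/s4.png');cv2.imwrite('pics/s4c.png',cv2.resize(im[120:320,220:540],(800,500)))"
```

```text
t 18.9 at [529.8 -78.9 179.1] yaw 115.35 w 91.71372430396582 F [-0.2 -0.1  0.2] M [0.05 0.04 0.01] q7 2.22
shift [-0.12 14.01  0.06] turn [0.09 0.05 0.04]
```

View pics/s4c.png

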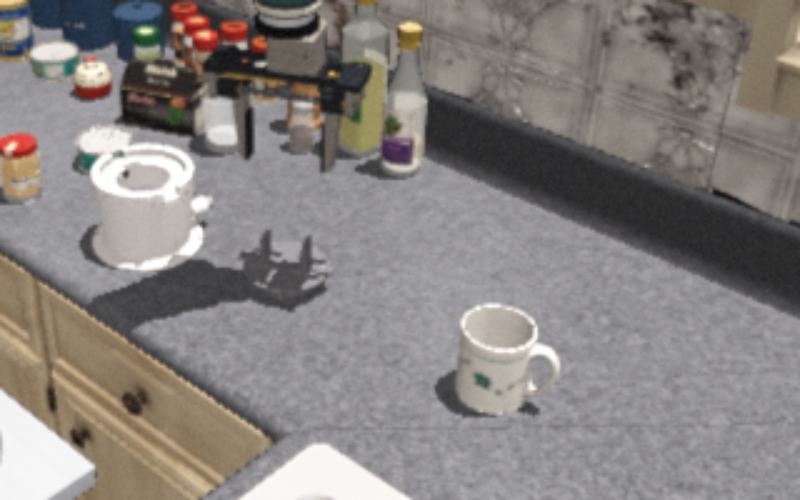

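The cap stands upright and free at crop (287,268), with the gripper clear above it. The jar, tin and mug look where they were.

```bash
python3 -c "
from h import *
print(manip.finish_job())"
```

```text
the job is handed in; nothing more can be done
None
```

The cap is off the filter and standing upright on the free worktop at about (530, -79) mm, roughly 210 mm from the filter's axis. The job is handed in at about 19 s; no verdict is reported.

- **Turning:** I pinched both tabs with 35 N and turned the cap anticlockwise in small steps. The stop showed at about 76° (1.33 rad), and I pushed about 2° into it, with a peak reading of about 0.3 N m. I then backed off 1.5°.
- **Lifting:** The cap came up straight with only its own weight, about 2 N, on the wrist.
- **Setting down:** I turned the tool back 45° on the way to keep the last joint in range. The cap touched the worktop at the predicted height with light contact, and I let go and rose clear.

**Last checks:** The last picture shows the cap upright and free, with the jar, tin and mug looking unmoved. I judged that by eye and did not measure it. The wrist force is near zero.

**Disagreements:** The gripper read about 45.6 mm with the tabs in, not the 48 mm given; I put that down to pad or finger give. The two wrist-camera fits of the filter's position differed by about 2 mm.

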